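# Feed a strip of figures into the curing box up to its hidden stop

### The arm

A 7-joint arm with a two-finger parallel gripper is mounted at the origin on the work surface. World frame = base frame: x ahead of the robot, y to its left, z up, the work surface at z = 0. Lengths are in m, angles in rad, forces in N, time in s.
With the tool pointing down it reaches from about 0.425 to 0.925 m from the base axis. Payload 6.8 kg.
Tool frame: the origin (TCP) lies at the very end of the fingers, on their centre line; the grasp point (between the pads) lies r.pinch_z behind it (r.pinch_z is the distance from the TCP to the grasp point, in m); z points along the fingers, y is the line along which they close (so a half turn about z gives the same grasp; the last joint's range is limited). The gripper opens to 85 mm and grips with 20 to 120 N. Pads are 22 mm wide; open, the fingers measure 114 mm over their backs; the gripper's body (76 mm by 85 mm) begins 54 mm behind the grasp point. The pads swing forward as they close: fully open they stand 13 mm farther back than shut.
Start: joints at [-1.359, 0.477, 0.022, 1.555, -0.011, 1.109, -0.083], TCP at [0.212, 0.641, 0.231] pointing down, gripper open.
Joint ranges: [-2.96, 2.96], [-0.34, 2.1], [-1.41, 1.46], [0.24, 2.44], [-1.37, 4.51], [0.17, 1.92], [-2.96, 2.96]. Speed limits (rad/s): [2.39, 2.39, 3.14, 3.14, 3.14, 3.14, 3.14].

### API

Orientations are given as a rotation vector (axis times angle).
In Python, from bench import status, grab_frame, camera_model, r gives the robot as it stands. The module is installed in compiled form; this text tells all that it offers.
- The arm moves only by the shell command python3 -m creep 'ROWS' [FORCE]. ROWS is text: rows parted by semicolons, each of 7 numbers parted by spaces: the turn, a rotation vector about the tool's x, y, z in rad, then the shift along the tool's x, y, z in mm, then the opening, from -1 (shut) to 1 (fully open). In form: rx ry rz tx ty tz fingers; .... A call has 1 to 10 rows; each row is the pose to reach, as a shift and turn from the pose commanded when the call began, along the tool's axes at that moment; what a row does not reach only later rows make up. A row lasts 1/8 s, in which the tool goes at most 62.5 mm and 10.7 degrees, less where a joint would pass 70% of its speed; a pose out of reach is approached as far as the arm can. A call with a gripper value outside its range is refused whole. The fingers move at their own pace and stop on an object; FORCE is the grip in N (left out, the last holds). Time passes only in rows, so rows that repeat a pose let the fingers close. It gives the time, the measured TCP pose, the force, the opening and the grip force at its end, in the units of the state.
- status.get_obs(): the state, without advancing time (a new reading comes with each control period).
- grab_frame(name): name is "side" or "top"; returns (picture, depth): 400x640x3 uint8, red, green, blue; 400x640 float32, m along the optical axis (not along the pixel's ray), 0 where there is no reading.
- camera_model(name): a dict with "K" (3x3 intrinsics, pixels), "D" ([k1, k2, p1, p2, k3] as OpenCV has them; the pictures are not rectified), "rvec" (rotation vector, rad) and "tvec" (3), from world to camera coordinates, as OpenCV has them. Camera axes: x right, y down, z forward; pixel columns grow to the right and rows downward; lengths in m; the calibration is good to about 2 mm. A picture is of the moment at which its call begins. camera_model takes no time and is no camera call.
- r.hand_in(): hands the job in; it is judged then, once.
The state is a dict: "clock": time; "joints": joint angles; "qvel": joint speeds; "tau": joint torques, N m; "tcp_pos": TCP position; "orientation": TCP orientation; "contact_force": force on the tool from outside, world axes, zero at the start; "moment": the same for the moment, N m; "grip_width": finger opening in m; "gripper_force": force on a finger pad.
Only numpy, scipy, OpenCV 4.12 (cv2) and the standard library are available. Lean on these libraries where they do the work, as an engineer would, in place of code of your own. Each camera call takes 0.05 s, during which the arm holds its last target. There are 200 camera calls.

### The job

Set the wooden strip with the two figures on the open apron of the curing box, in line with its guide channel, and let go. Then pick up the push stick and, with the stick and not your fingers, gently nudge the strip along the channel until it is fully home against the stop hidden in the hood, without shoving that stop out of its setting. Finally set the push stick back on its cork mat, handle up, and let go; leave the paints, cup and palette alone.

Things in the scene. Friction and masses are not known exactly. Their poses are not given: they have to be found in the camera images.
- box: the curing box, fixed: aluminium bed plate 110 mm wide, its top 10 mm above the table, with a grey hood on one end. Origin at table height under the mouth of the guide channel; x is the feed direction into the hood, y across, z up. Open flat apron from x = -175 to -30 mm; then a funnel that narrows from about 65 mm to the channel's width at x = 0.
- guide_mouth (a point): middle of the channel's mouth, on the bed's top, axes as the box. From here on runs the straight guide channel, 33 mm wide between rails 10 mm high, on into the hood.
- hood_mouth (a point): foot of the hood's mouth, 50 mm past the guide mouth, axes as the box; mouth 46 mm wide, 52 mm high. The opaque hood is 134 mm wide, 125 mm long, its top 104 mm above the table. Hidden inside is the stop: its face is set anywhere from 55 to 85 mm past this point, differently each time, so the strip's tail always stays outside the hood.
- strip_center (a point): centre (half-way up) of the dark wooden strip, a loose bar 110 mm long (its x), 30 mm wide (y) and 16 mm high, about 100 g. On top stand two grey figures 32 mm high on round bases 23 mm across, 37 mm either side of the centre; between them the strip is free, to be grasped across its width. Either end may go first.
- stick_grip (a point): grip point in the upright handle of the loose wooden push stick (about 90 g), 36 mm above its underside. x points to the pushing end. A flat bar 26 mm wide and 10 mm thick runs from 65 mm behind this point to 95 mm ahead of it; on it stands the handle, 50 mm long, 16 mm wide, its top 52 mm above the underside.
- mat: the push stick's cork mat, fixed, 260 mm long (x) by 120 mm (y), 3 mm thick; origin at the centre of its underside.
- feeler (a joint): light sprung feeler in the face of the hidden stop (under 0.2 N): 0 when free, 0.004 m when pushed flush with the stop's face by the strip; it stays pressed while the strip stays there.
- stop (a joint): how far the hidden stop has been shoved back from its setting: 0 at the start; it is held only by friction and gives way at about 10 N.
- paint_a: bystander: paint bottle 26 mm across, 75 mm high; origin at the centre of its underside
- paint_b: bystander: paint jar 32 mm across, 50 mm high; origin at the centre of its underside
- coffee: bystander: open cup 84 mm across, 110 mm high; origin at the centre of its underside
- palette: bystander: white palette tray 100 x 140 x 14 mm; origin at the centre of its underside
Mind the look-alikes: they are no part of the job. What is shaped like the part that bears strip_center but blue is not meant. Leave any turquoise look-alike of the part that bears stick_grip alone.

How it is judged:
On the way, in this order (a step that is already met when the one before it is completed fails the run):
1. the strip lies on the apron, in line with the channel (within 18 mm and 0.2 rad), not yet more than 10 mm into it, let go (x of strip_center in the frame of box between -0.135 and -0.045 m and y of strip_center in the frame of box between -0.018 and 0.018 m and z of strip_center in the frame of box below 0.022 m and angle between the x axis of strip_center and the x axis of box, either way round below 0.2 rad and contact force between the fingers and strip below 0.1 N), for 0.1 s.
2. the push stick is picked up by the fingers (contact force between the fingers and push_stick above 1 N and height (world z) of stick_grip above 0.055 m), for 0.1 s.
3. the held stick pushes the strip into the channel (contact force between push_stick and strip above 0.05 N and contact force between the fingers and push_stick above 1 N and x of strip_center in the frame of box above -0.03 m).
4. the strip is home: the feeler is pressed to within 1.5 mm of flush (value of joint feeler above 0.0025 m and x of strip_center in the frame of box above 0.04 m), for 0.2 s.
At the end, for the whole second after the job is handed in: The strip lies straight in the channel at rest, its front within 1.5 mm of the hidden stop (feeler above 2.5 mm), the stop shoved back less than 4 mm; the push stick stands on its underside on the mat, released and at rest, its grip point within 80 mm along and 55 mm across of the mat's centre (all of step 4 and value of joint stop below 0.004 m and angle between the x axis of strip_center and the x axis of box, either way round below 0.08 rad and z of strip_center in the frame of box below 0.022 m and linear speed of each of strip, push_stick below 0.01 m/s and x of stick_grip in the frame of mat between -0.08 and 0.08 m and y of stick_grip in the frame of mat between -0.055 and 0.055 m and height (world z) of stick_grip below 0.044 m and angle between stick_grip's own z axis and vertical below 0.1 rad); the robot touches nothing.
It fails at once if the fingers touch the strip once it is more than 10 mm into the channel (x of strip_center in the frame of box between -0.045 and 0.12 m and y of strip_center in the frame of box between -0.03 and 0.03 m and z of strip_center in the frame of box below 0.026 m and contact force between the fingers and strip above 0.5 N).
It fails at once if the stop is shoved back 4 mm or more (value of joint stop above 0.004 m).
It fails at once if the strip is struck: faster than 0.25 m/s in the channel (x of strip_center in the frame of box between -0.045 and 0.12 m and y of strip_center in the frame of box between -0.01 and 0.01 m and z of strip_center in the frame of box below 0.022 m and linear speed of strip above 0.25 m/s).
It fails at once if a bystander is moved more than 20 mm (distance of any of paint_a, paint_b, coffee, palette from where it was at the start of the episode above 0.02 m).
It also fails if it takes over 72 s, if anything falls off the work surface, if the arm or the gripper's body presses on something with over 40 N, if the wrist force passes 120 N, or if a joint passes its speed limit or range.

## Working session

There is one attempt and no reset: what is moved stays moved. The work goes in short steps, Python scripts to look and compute and a shell command to move; the robot and the scene stay as the last step left them, time stands still between calls to the robot, and variables do not carry over. Pictures are saved under pics/ and viewed, at most 10 in all, crops included, and the job is handed in when it is done.

```bash
mkdir -p pics; cat > h.py <<'E'
import numpy as np, cv2
from bench import status, grab_frame, camera_model, r
def snap(n,f):
    im,d=grab_frame(n); cv2.imwrite(f'pics/{f}.png',im[:,:,::-1]); np.savez(f'pics/{f}.npz',im=im,d=d); return im,d
def ray(n,u,v):
    m=camera_model(n); K=np.array(m['K']);D=np.array(m['D'])
    p=cv2.undistortPoints(np.array([[[u,v]]],float),K,D)[0,0]
    R=cv2.Rodrigues(np.array(m['rvec'],float))[0]; t=np.array(m['tvec'],float).ravel()
    return -R.T@t, R.T@np.array([p[0],p[1],1.])
def atz(n,u,v,z):
    o,d=ray(n,u,v); return o+d*(z-o[2])/d[2]
def atd(n,u,v,dep):
    o,d=ray(n,u,v); return o+d*dep
def proj(n,P):
    m=camera_model(n); return cv2.projectPoints(np.array(P,float).reshape(-1,1,3),np.array(m['rvec'],float),np.array(m['tvec'],float),np.array(m['K']),np.array(m['D']))[0][:,0]
def tool(P,yaw=None):
    s=status.get_obs(); R=cv2.Rodrigues(np.array(s['orientation'],float))[0]
    return (R.T@(np.array(P)-s['tcp_pos'])*1000).round(1)
E
python3 - <<'E'
from h import *
for n in('top','side'): snap(n,n+'0'); print(n,ray(n,320,200))
s=status.get_obs(); print(s['tcp_pos'],s['orientation'],s['grip_width'],s['clock'],r.pinch_z); print(cv2.Rodrigues(np.array(s['orientation'],float))[0].round(3))
E
```

```text
top (array([ 0.32057858, -0.03999859,  1.55177534]), array([ 0.17692772, -0.0265275 , -0.98394983]))
side (array([0.30286852, 1.08144022, 0.79669929]), array([ 0.22889119, -0.82234782, -0.5213146 ]))
[0.21204032 0.64027276 0.23041377] [-5.00209946e-01 -3.10136135e+00  2.59282937e-03] 0.08541773567717287 0.1 0.0187
[[-0.949  0.314 -0.   ]
 [ 0.314  0.949 -0.002]
 [-0.    -0.002 -1.   ]]
```

View pics/top0.png

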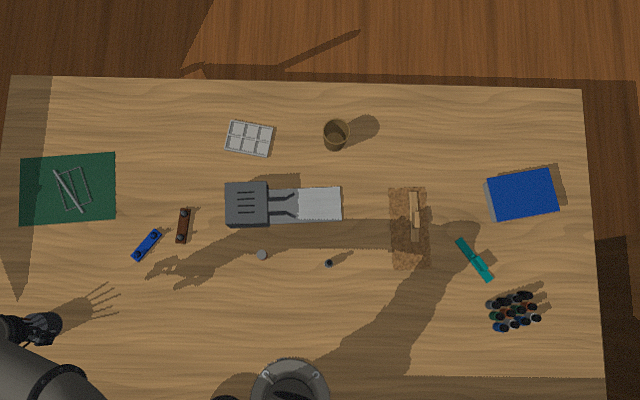

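View pics/side0.png

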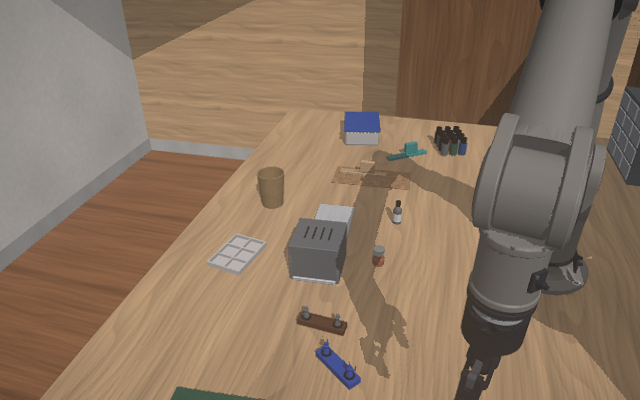

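Strips: brown at (183,226) and blue at (146,245). The brown one is meant, because the blue is a look-alike. Sticks: wooden on the mat at (415,215) and turquoise at (475,260). The wooden one is meant. I'll confirm both in one enlarged crop.

```bash
python3 - <<'E'
from h import *
im=cv2.imread('pics/top0.png')
a=cv2.resize(im[170:280,165:345],None,fx=4.4,fy=4.4,interpolation=cv2.INTER_CUBIC)[:,:792]
b=cv2.resize(im[180:275,380:440],None,fx=4.4,fy=4.4,interpolation=cv2.INTER_CUBIC)
h=max(a.shape[0],b.shape[0])
print(a.shape,b.shape)
# crop1: scale s from 165,170 ; paste b separately scaled 3
a=cv2.resize(im[170:280,165:345],None,fx=3.2,fy=3.2,interpolation=cv2.INTER_CUBIC)
b=cv2.resize(im[180:275,380:440],None,fx=3.2,fy=3.2,interpolation=cv2.INTER_CUBIC)
c=np.zeros((max(a.shape[0],b.shape[0]),a.shape[1]+b.shape[1]+8,3),np.uint8); c[:a.shape[0],:a.shape[1]]=a; c[:b.shape[0],a.shape[1]+8:]=b
cv2.imwrite('pics/crop1.png',c); print(c.shape,a.shape[1]+8)
E
```

```text
(484, 792, 3) (418, 264, 3)
(352, 776, 3) 584
```

View pics/crop1.png

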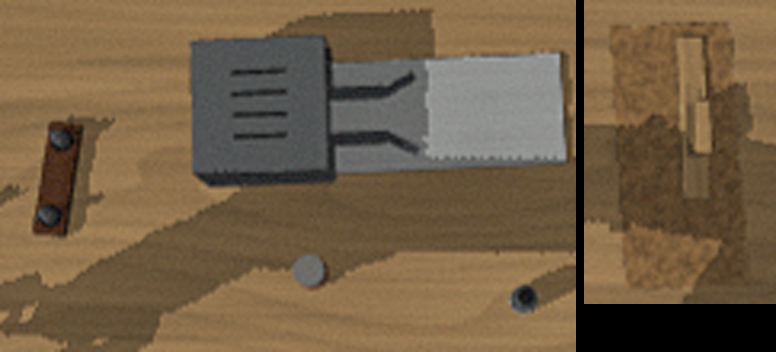

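The crop confirms the brown strip with dark figures at crop (58,180) and the wooden stick on the mat with its handle at (702,126), pushing end up. The box's hood is on the left and its apron on the right, ending at crop x≈563. Next I'll turn these into positions.

```bash
python3 - <<'E'
from h import *
def P(u,v,z,o=(165,170),x0=0): return atz('top',(u-x0+.5)/3.2+o[0]-.5,(v+.5)/3.2+o[1]-.5,z)
def show(n,L):
    L=np.array(L); print(n,(L*1000).round(0)[:,:2].tolist()); return L
S=show('strip',[P(*q,.016) for q in[(50,122),(82,124),(67,236),(33,234)]]); print(S.mean(0), np.linalg.norm(S[0]-S[3]),np.linalg.norm(S[0]-S[1]))
print('strip yaw',np.degrees(np.arctan2(*((S[0]+S[1]-S[2]-S[3])[[1,0]]))))
B=show('bed',[P(*q,.010) for q in[(560,53),(567,160),(335,172),(331,62)]])
R=show('rails',[P(*q,.020) for q in[(332,92),(386,92),(332,138),(386,138)]])
H=show('hood',[P(*q,.104) for q in[(191,40),(326,36),(330,170),(194,174)]])
g=lambda u,v,z:P(u,v,z,(380,180),584)
K=show('bar',[g(*q,.013) for q in[(677,38),(704,38),(709,198),(684,198)]])
Hd=show('handle',[g(*q,.055) for q in[(692,101),(710,101),(712,152),(694,153)]]); print(Hd.mean(0))
M=show('mat',[g(*q,.003) for q in[(611,23),(734,25),(746,288),(627,287)]]); print(M.mean(0))
z=np.load('pics/top0.npz'); d=z['d']
for n,(u,v) in dict(apron=(320,203),strip=(183,226),hood=(245,220),handle=(415+184/3.2-57.5,219)).items():
    print(n,d[int(v),int(u)],atd('top',u,v,d[int(v),int(u)]).round(3))
E
```

```text
strip [[562.0, 353.0], [561.0, 322.0], [452.0, 329.0], [453.0, 362.0]]
[0.50692643 0.34137296 0.016     ] 0.10948717749319466 0.03116132019605198
strip yaw -4.238887111534268
bed [[644.0, -143.0], [537.0, -151.0], [520.0, 75.0], [629.0, 83.0]]
rails [[597.0, 80.0], [599.0, 27.0], [552.0, 78.0], [553.0, 26.0]]
hood [[628.0, 206.0], [635.0, 81.0], [510.0, 73.0], [503.0, 196.0]]
bar [[631.0, -362.0], [632.0, -388.0], [473.0, -390.0], [473.0, -366.0]]
handle [[561.0, -366.0], [562.0, -384.0], [513.0, -385.0], [512.0, -367.0]]
[ 0.53696846 -0.37545663  0.055     ]
mat [[647.0, -298.0], [648.0, -421.0], [388.0, -427.0], [387.0, -312.0]]
[ 0.51713336 -0.36442377  0.003     ]
apron 1.5694147 [ 0.589 -0.082  0.006]
strip 1.5347581 [0.505 0.34  0.019]
hood 1.4565253 [0.516 0.139 0.104]
handle 1.5151103 [ 0.537 -0.371  0.056]
```

```bash
cat >> h.py <<'E'
def row(P,ang):
    "rx ry rz (rad), shift (mm) to put TCP at P, pointing straight down, tool y at world angle ang (deg)"
    s=status.get_obs(); R=cv2.Rodrigues(np.array(s['orientation'],float))[0]
    a=np.radians(ang); y=np.array([np.cos(a),np.sin(a),0]); z=np.array([0,0,-1.]); G=np.stack([np.cross(y,z),y,z],1)
    print(P,ang,'->',cv2.Rodrigues(R.T@G)[0].ravel().round(3),(R.T@(np.array(P)-s['tcp_pos'])*1000).round(1))
E
python3 - <<'E'
from h import *
row((.507,.3415,.10),85.75)
row((.507,.3415,.004),85.75)
E
```

```text
(0.507, 0.3415, 0.1) 85.75 -> [-0.002 -0.    -0.246] [-373.9 -190.7  130.8]
(0.507, 0.3415, 0.004) 85.75 -> [-0.002 -0.    -0.246] [-373.9 -190.5  226.8]
```

```bash
python3 -m creep '0 0 -.12 -187 -95 65 1; 0 0 -.12 -187 -95 65 1; 0 0 -.12 -187 -95 65 1; 0 0 -.12 -187 -95 65 1; -.002 0 -.246 -374 -191 131 1; -.002 0 -.246 -374 -191 131 1; -.002 0 -.246 -374 -191 131 1; -.002 0 -.246 -374 -191 131 1; -.002 0 -.246 -374 -191 131 1; -.002 0 -.246 -374 -191 131 1' 40
python3 - <<'E'
from h import *
snap('side','side1'); snap('top','top1')
im=cv2.imread('pics/side1.png'); c=proj('side',[(.507,.3415,.02)])[0].astype(int); print(c)
x,y=max(c[0]-90,0),max(c[1]-100,0); print(x,y)
cv2.imwrite('pics/side1c.png',cv2.resize(im[y:y+150,x:x+180],None,fx=4,fy=4,interpolation=cv2.INTER_CUBIC))
row((.507,.3415,.004),85.75)
E
```

```text
clock: 1.35
tcp_pos: [0.5064, 0.3428, 0.1002]
orientation: [-0.115, -3.139, -0.004]
contact_force: [-0.9, -0.6, -0.2]
grip_width: 0.0855
gripper_force: 0.0
[322 317]
232 217
(0.507, 0.3415, 0.004) 85.75 -> [ 0.003 -0.     0.003] [-1.1 -2.3 96.5]
```

View pics/side1c.png

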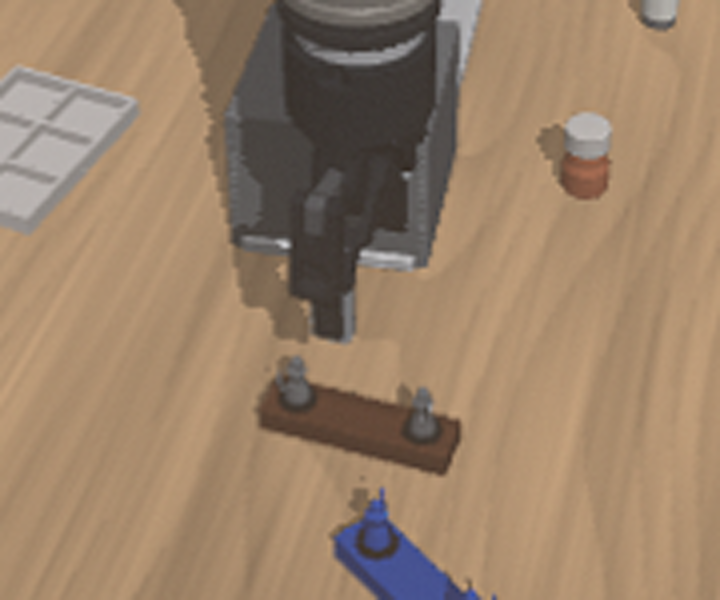

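The side crop shows the open gripper above the brown strip, whose top centre is at about pixel (321,320). That matches the projection (322,319). Going down to grasp it.

```bash
python3 -m creep '.003 0 0 -1 -2 50 1; .003 0 0 -1 -2 80 1; .003 0 0 -1 -2 94 1; .003 0 0 -1 -2 94 1; .003 0 0 -1 -2 94 -1; .003 0 0 -1 -2 94 -1; .003 0 0 -1 -2 94 -1; .003 0 0 -1 -2 94 -1; .003 0 0 -1 -2 94 -1; .003 0 0 -1 -2 94 -1' 40
```

```text
clock: 2.7
tcp_pos: [0.5087, 0.3408, 0.0075]
orientation: [0.116, 3.138, 0.001]
contact_force: [-1.6, 0.4, 6.9]
grip_width: 0.029
gripper_force: 40.0
```

```bash
python3 -m creep '0 0 0 0 0 -20 -1; 0 0 0 0 0 -70 -1; 0 0 0 0 0 -130 -1; 0 0 0 0 0 -160 -1; 0 0 0 0 0 -160 -1; 0 0 0 0 0 -160 -1' 40
python3 - <<'E'
from h import *
snap('side','side2')
row((.5834,-.068,.17),3.85)
row((.5834,-.068,.02),3.85)
print(status.get_obs()['joints'])
E
```

```text
clock: 3.45
tcp_pos: [0.5074, 0.3396, 0.1659]
orientation: [-0.116, -3.139, 0.003]
contact_force: [0.1, 0.0, -1.6]
grip_width: 0.0291
gripper_force: 39.8
(0.5834, -0.068, 0.17) 3.85 -> [-3.00e-03  1.00e-03  1.43e+00] [-106.1 -400.7   -3.9]
(0.5834, -0.068, 0.02) 3.85 -> [-3.00e-03  1.00e-03  1.43e+00] [-106.3 -400.4  146.1]
[-0.72832983  0.44031187  0.04712848  1.78002062 -0.02404614  0.92471317
  0.82585134]
```

```bash
python3 -m creep '0 0 .17 -14 -50 -5; 0 0 .35 -28 -100 -5' 40 | tail -1; python3 -m creep '0 0 .17 -14 -50 -5 -1; 0 0 .35 -27 -101 -5 -1; 0 0 .53 -40 -151 -5 -1; 0 0 .71 -53 -201 -5 -1; 0 0 .89 -66 -251 -5 -1; 0 0 1.07 -80 -301 -5 -1; 0 0 1.25 -93 -351 -5 -1; 0 0 1.43 -106 -401 -5 -1; 0 0 1.43 -106 -401 -5 -1; 0 0 1.43 -106 -401 -5 -1' 40
python3 - <<'E'
from h import *
snap('side','side3'); snap('top','top3')
row((.5834,-.068,.04),3.85)
row((.5834,-.068,.018),3.85)
E
```

```text
clock: 4.75
tcp_pos: [0.5833, -0.067, 0.1704]
orientation: [-2.144, -2.295, 0.004]
contact_force: [-0.2, 1.0, -0.7]
grip_width: 0.0289
gripper_force: 39.8
(0.5834, -0.068, 0.04) 3.85 -> [-0.002  0.     0.003] [ -2.2  -0.2 130.8]
(0.5834, -0.068, 0.018) 3.85 -> [-0.002  0.     0.003] [ -2.2  -0.2 152.8]invalid input at $[0]: expected 7 numbers
```

```bash
python3 -m creep '0 0 0 -2 0 60 -1; 0 0 0 -2 0 110 -1; 0 0 0 -2 0 135 -1; 0 0 0 -2 0 145 -1; 0 0 0 -2 0 149 -1; 0 0 0 -2 0 152 -1; 0 0 0 -2 0 152 -1; 0 0 0 -2 0 152 -1' 40
python3 - <<'E'
from h import *
snap('side','side4')
im=cv2.imread('pics/side4.png'); c=proj('side',[(.583,-.068,.02)])[0].astype(int); print(c)
x,y=max(c[0]-90,0),max(c[1]-75,0); print(x,y)
cv2.imwrite('pics/side4c.png',cv2.resize(im[y:y+150,x:x+180],None,fx=4,fy=4,interpolation=cv2.INTER_CUBIC))
E
```

```text
clock: 5.85
tcp_pos: [0.5848, -0.0697, 0.0204]
orientation: [2.145, 2.293, 0.0]
contact_force: [-0.1, -0.6, -0.5]
grip_width: 0.0288
gripper_force: 39.8
[333 215]
243 140
```

View pics/side4c.png

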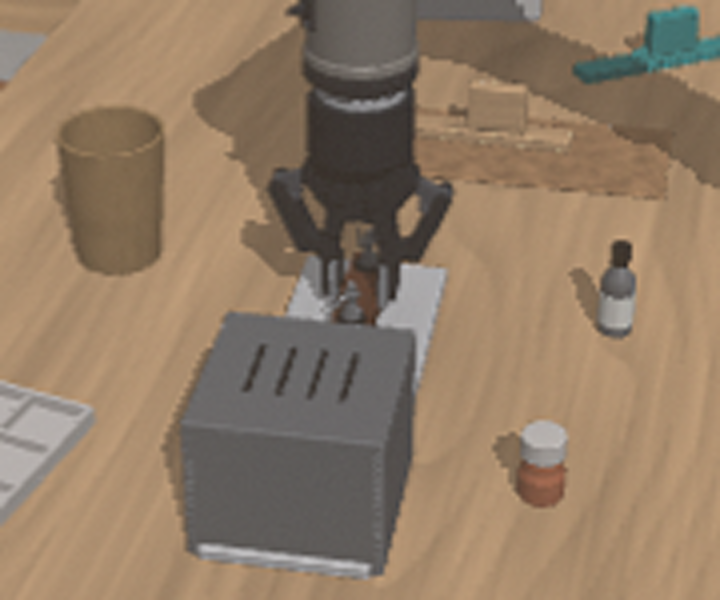

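The picture shows the strip held over the apron in line with the hood, with its figures near crop (355,290), and no contact force yet. I'll lower it the last few millimetres, release and rise.

```bash
python3 -m creep '0 0 0 0 0 1.5 -1; 0 0 0 0 0 3 -1; 0 0 0 0 0 3 -1; 0 0 0 0 0 3 -1' 40; python3 -m creep '0 0 0 0 0 0 0.2; 0 0 0 0 0 0 0.2; 0 0 0 0 0 0 .2; 0 0 0 0 0 0 .2; 0 0 0 0 0 -30 .2; 0 0 0 0 0 -80 .2; 0 0 0 0 0 -140 1; 0 0 0 0 0 -150 1; 0 0 0 0 0 -150 1'
python3 - <<'E'
from h import *
row((.538,-.376,.14),-90)
row((.538,-.376,.022),-90)
E
```

```text
clock: 6.4
tcp_pos: [0.5845, -0.0697, 0.0174]
orientation: [2.146, 2.294, -0.0]
contact_force: [-3.1, 0.6, 7.8]
grip_width: 0.0285
gripper_force: 40.8
clock: 7.52
tcp_pos: [0.5846, -0.0694, 0.1671]
orientation: [2.145, 2.294, 0.001]
contact_force: [-0.4, 0.3, -1.3]
grip_width: 0.0852
gripper_force: 0.0
(0.538, -0.376, 0.14) -90 -> [ 2.000e-03 -1.000e-03  1.638e+00] [-302.8  -67.1   27.2]
(0.538, -0.376, 0.022) -90 -> [ 2.000e-03 -1.000e-03  1.638e+00] [-302.7  -67.2  145.2]
```

```bash
python3 -m creep '0 0 .18 -33 -8 3 1; 0 0 .36 -67 -15 6 1; 0 0 .54 -100 -22 9 1; 0 0 .72 -133 -30 12 1; 0 0 .9 -167 -37 15 1; 0 0 1.08 -200 -44 18 1; 0 0 1.26 -233 -52 21 1; 0 0 1.44 -268 -60 24 1; 0 0 1.62 -303 -67 27 1; 0 0 1.62 -303 -67 27 1'
python3 - <<'E'
from h import *
snap('side','side5'); snap('top','top5')
im=cv2.imread('pics/side5.png'); im2=cv2.imread('pics/top5.png')
a=cv2.resize(im[135:255,290:430],None,fx=3,fy=3,interpolation=cv2.INTER_CUBIC)
b=cv2.resize(im2[170:270,265:385],None,fx=3,fy=3,interpolation=cv2.INTER_CUBIC)
c=np.zeros((360,790,3),np.uint8); c[:,:420]=a; c[:300,425:785]=b; cv2.imwrite('pics/c5.png',c)
row((.538,-.376,.022),-89)
E
```

```text
clock: 8.78
tcp_pos: [0.5347, -0.3791, 0.1376]
orientation: [3.139, 0.019, -0.007]
contact_force: [0.8, 0.4, -0.2]
grip_width: 0.0856
gripper_force: 0.0
(0.538, -0.376, 0.022) -89 -> [-0.     0.003  0.001] [  1.5   0.4 116. ]
```

View pics/c5.png

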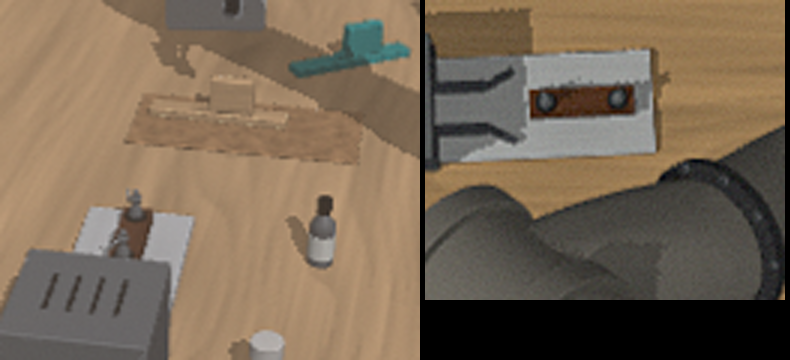

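The strip lies let go on the apron, in the right crop from (531,105) to (635,100). The stick is still on its mat, with the top of its handle at (232,78) in the left crop. I'll check both.

```bash
python3 - <<'E'
from h import *
f=np.array([-.067,.998]); n=np.array([-.998,-.067]); O=np.array([.577,.027])
for q in[(531,93),(634,86),(635,113),(531,118)]:
    p=atz('top',(q[0]-425)/3+265,q[1]/3+170,.026)[:2]; print(p.round(4),'box',((p-O)@f).round(4),((p-O)@n).round(4))
print(proj('side',[(.538,-.376,.055),(.538,-.376,.013),(.633,-.375,.013),(.473,-.378,.013)])*1 , 'seen handle top', 232/3+290,78/3+135)
print(((proj('side',[(.538,-.376,.055),(.633,-.375,.013),(.473,-.378,.013)])-[290,135])*3).round())
E
```

```text
[ 0.5904 -0.02  ] box -0.0478 -0.0102
[ 0.6002 -0.1268] box -0.155 -0.0129
[ 0.5718 -0.1282] box -0.1545 0.0156
[ 0.5641 -0.0207] box -0.0467 0.016
[[367.43229264 160.83599642]
 [366.95630638 171.68570773]
 [340.20434462 168.74839898]
 [385.65631914 173.57187271]] seen handle top 367.3333333333333 161.0
[[232.  78.]
 [151. 101.]
 [287. 116.]]
```

```bash
python3 -m creep '0 0.003 0 1.5 0 50 1; 0 0.003 0 1.5 0 90 1; 0 0.003 0 1.5 0 113 1; 0 0.003 0 1.5 0 115 1; 0 0.003 0 1.5 0 115 -1; 0 0.003 0 1.5 0 115 -1; 0 0.003 0 1.5 0 115 -1; 0 0.003 0 1.5 0 115 -1; 0 0.003 0 1.5 0 115 -1; 0 0.003 0 1.5 0 115 -1' 70
python3 - <<'E'
from h import *
s=status.get_obs(); print(s['tcp_pos'],s['orientation'])
E
python3 -m creep '0 0 0 0 0 -10 -1; 0 0 0 0 0 -40 -1; 0 0 0 0 0 -80 -1; 0 0 0 0 0 -100 -1; 0 0 0 0 0 -100 -1' 70
python3 - <<'E'
from h import *
row((.6,-.31,.125),3.85)
E
```

```text
clock: 10.12
tcp_pos: [0.5395, -0.3764, 0.0253]
orientation: [3.141, 0.028, 0.006]
contact_force: [0.9, 1.5, 1.8]
grip_width: 0.0149
gripper_force: 72.0
[ 0.53948278 -0.37641918  0.02528288] [3.1406114  0.02806173 0.00552508]
clock: 10.75
tcp_pos: [0.5396, -0.3769, 0.1263]
orientation: [3.139, 0.028, 0.009]
contact_force: [0.1, 0.1, -1.3]
grip_width: 0.0149
gripper_force: 71.3
(0.6, -0.31, 0.125) 3.85 -> [ 0.006 -0.002 -1.62 ] [ 61.6 -65.8   1.5]
```

```bash
python3 -m creep '0 0 -.18 7 -13 0 -1; 0 0 -.36 13 -25 0 -1; 0 0 -.54 20 -38 0 -1; 0 0 -.72 26 -51 0 -1; 0 0 -.9 32 -63 0 -1; 0 0 -1.08 39 -76 0 -1; 0 0 -1.26 45 -89 0 -1; 0 0 -1.44 52 -101 0 -1; .006 0 -1.62 58 -114 0 -1; .006 0 -1.62 58 -114 0 -1' 70
python3 - <<'E'
from h import *
row((.5958,-.262,.043),3.85)
row((.5958,-.262,.043),-90+93.85)
E
```

```text
clock: 12.0
tcp_pos: [0.5948, -0.2594, 0.1234]
orientation: [-2.141, -2.292, -0.003]
contact_force: [0.4, -1.0, -2.3]
grip_width: 0.0147
gripper_force: 71.3
(0.5958, -0.262, 0.043) 3.85 -> [-0.002 -0.005  0.001] [-3.1  1.  80.4]
(0.5958, -0.262, 0.043) 3.8499999999999943 -> [-0.002 -0.005  0.001] [-3.1  1.  80.4]
```

```bash
python3 -m creep '0 0 0 0 1 40 -1; 0 0 0 0 1 70 -1; 0 -.004 0 0 1 80 -1; 0 -.004 0 0 1 80 -1; 0 -.004 0 0 1 80 -1' 70
python3 - <<'E'
from h import *
snap('side','side6'); snap('top','top6')
im=cv2.imread('pics/side6.png'); im2=cv2.imread('pics/top6.png')
a=cv2.resize(im[135:255,290:420],None,fx=3,fy=3,interpolation=cv2.INTER_CUBIC)
b=cv2.resize(im2[160:260,265:395],None,fx=3,fy=3,interpolation=cv2.INTER_CUBIC)
c=np.zeros((360,790,3),np.uint8); c[:,:390]=a; c[:300,395:785]=b; cv2.imwrite('pics/c6.png',c)
row((.5958,-.262,.043),3.85)
E
```

```text
clock: 12.62
tcp_pos: [0.5966, -0.2617, 0.0463]
orientation: [2.145, 2.292, -0.001]
contact_force: [-0.4, -1.2, -0.3]
grip_width: 0.0153
gripper_force: 71.4
(0.5958, -0.262, 0.043) 3.85 -> [ 0.001  0.002 -0.001] [-0.3 -0.9  3.4]
```

View pics/c6.png

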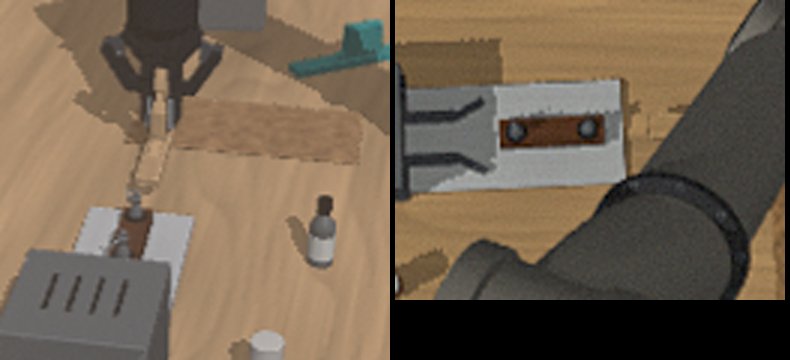

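The left crop shows the stick held level behind the strip, its tip at (145,183) and pointing at the strip's tail. The right crop shows both in line with the channel. I'll go down 3 mm and close in.

```bash
python3 -m creep '0 0 0 5 -1 3 -1; 0 0 0 15 -1 3 -1; 0 0 0 25 -1 3 -1; 0 0 0 32 -1 3 -1; 0 0 0 38 -1 3 -1; 0 0 0 44 -1 3 -1; 0 0 0 50 -1 3 -1; 0 0 0 56 -1 3 -1; 0 0 0 62 -1 3 -1; 0 0 0 62 -1 3 -1' 70
python3 - <<'E'
from h import *
snap('side','side7'); snap('top','top7')
im=cv2.imread('pics/side7.png'); im2=cv2.imread('pics/top7.png')
a=cv2.resize(im[135:255,290:420],None,fx=3,fy=3,interpolation=cv2.INTER_CUBIC)
b=cv2.resize(im2[160:260,265:395],None,fx=3,fy=3,interpolation=cv2.INTER_CUBIC)
c=np.zeros((360,790,3),np.uint8); c[:,:390]=a; c[:300,395:785]=b; cv2.imwrite('pics/c7.png',c)
s=status.get_obs(); p=s['tcp_pos'][:2]-np.array([.577,.027]); print('box',p@[-.067,.998],p@[-.998,-.067],s['contact_force'])
row((.577-.067*-.1,.027-.998*.1,.043),3.85)
E
```

```text
clock: 13.98
tcp_pos: [0.5908, -0.1984, 0.042]
orientation: [2.145, 2.296, -0.002]
contact_force: [-0.4, 0.7, -0.9]
grip_width: 0.015
gripper_force: 71.4
box -0.22652777412538083 0.0015021840512062777 [-0.82117122  0.51789251 -1.0495561 ]
(0.5837, -0.0728, 0.043) 3.85 -> [-0.001  0.001  0.   ] [126.4   1.5  -1.2]
```

View pics/c7.png

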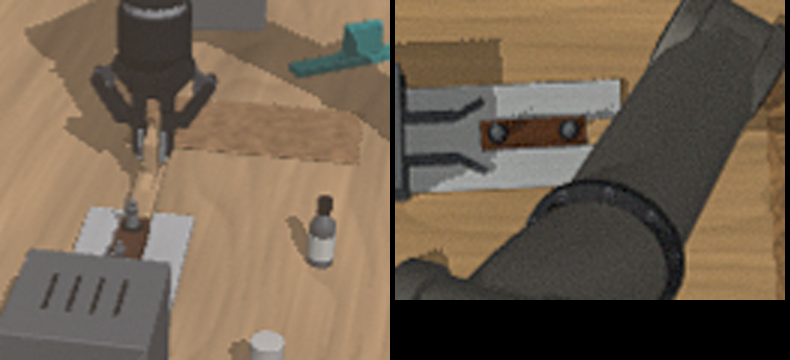

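The strip has moved about 20 mm straight ahead of the stick; its tail is at (586,132) in the right crop. I'll keep pushing.

```bash
python3 -m creep '0 0 0 8 1 -1 -1; 0 0 0 16 1 -1 -1; 0 0 0 24 1 -1 -1; 0 0 0 32 1 -1 -1; 0 0 0 40 1 -1 -1; 0 0 0 47 1 -1 -1; 0 0 0 53 1 -1 -1; 0 0 0 58 1 -1 -1; 0 0 0 60 1 -1 -1; 0 0 0 60 1 -1 -1' 70; python3 -m creep '0 0 0 6 0 0 -1; 0 0 0 12 0 0 -1; 0 0 0 18 0 0 -1; 0 0 0 24 0 0 -1; 0 0 0 30 0 0 -1; 0 0 0 36 0 0 -1; 0 0 0 42 0 0 -1; 0 0 0 47 0 0 -1; 0 0 0 50 0 0 -1; 0 0 0 50 0 0 -1' 70
python3 - <<'E'
from h import *
snap('side','side8'); snap('top','top8')
im=cv2.imread('pics/side8.png'); im2=cv2.imread('pics/top8.png')
a=cv2.resize(im[135:255,290:420],None,fx=3,fy=3,interpolation=cv2.INTER_CUBIC)
b=cv2.resize(im2[160:260,265:395],None,fx=3,fy=3,interpolation=cv2.INTER_CUBIC)
c=np.zeros((360,790,3),np.uint8); c[:,:390]=a; c[:300,395:785]=b; cv2.imwrite('pics/c8.png',c)
s=status.get_obs(); p=s['tcp_pos'][:2]-np.array([.577,.027]); print('box',p@[-.067,.998],p@[-.998,-.067],s['contact_force'])
row((.577-.067*-.1,.027-.998*.1,.043),3.85)
E
```

```text
clock: 15.32
tcp_pos: [0.5876, -0.139, 0.0429]
orientation: [2.146, 2.295, -0.002]
contact_force: [-0.5, 0.0, -1.0]
grip_width: 0.0149
gripper_force: 71.4
clock: 16.58
tcp_pos: [0.5843, -0.089, 0.0429]
orientation: [2.145, 2.295, -0.002]
contact_force: [-0.5, -0.2, -0.3]
grip_width: 0.0152
gripper_force: 71.4
box -0.11672772342567055 0.0005055950589463925 [-0.27854346 -0.76736893 -0.32446147]
(0.5837, -0.0728, 0.043) 3.85 -> [-0.001  0.001 -0.   ] [16.7  0.5 -0.1]
```

View pics/c8.png

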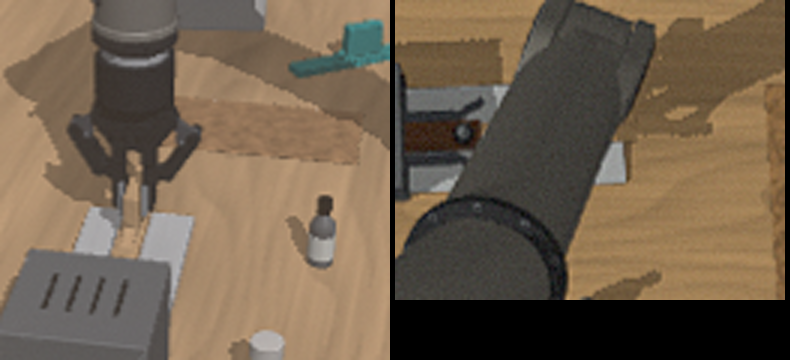

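The strip is in the channel with its tail at right crop (482,135), in contact with the stick. The hidden stop is 18–48 mm ahead. From here I'll creep in and watch the force.

```bash
python3 -m creep '0 0 0 3 0 0 -1; 0 0 0 6 0 0 -1; 0 0 0 9 0 0 -1; 0 0 0 12 0 0 -1; 0 0 0 12 0 0 -1; 0 0 0 12 0 0 -1' 70; python3 -m creep '0 0 0 1 0 0 -1; 0 0 0 2 0 0 -1; 0 0 0 2 0 0 -1; 0 0 0 2 0 0 -1' | sed -n 2,4p
```

```text
clock: 17.42
tcp_pos: [0.5835, -0.0773, 0.0428]
orientation: [2.145, 2.295, -0.002]
contact_force: [0.2, -0.3, -0.4]
grip_width: 0.0148
gripper_force: 71.4
tcp_pos: [0.5834, -0.0755, 0.0428]
orientation: [2.146, 2.294, -0.002]
contact_force: [-0.4, -0.3, -1.4]
```

```bash
python3 -m creep '0 0 0 1 0 0 -1; 0 0 0 2 0 0 -1; 0 0 0 2 0 0 -1; 0 0 0 2 0 0 -1' | sed -n 2,4p
```

```text
tcp_pos: [0.5832, -0.0733, 0.0428]
orientation: [2.145, 2.295, -0.002]
contact_force: [-0.5, 0.0, -0.9]
```

```bash
python3 -m creep '0 0 0 .8 0 0 -1; 0 0 0 1.5 0 0 -1; 0 0 0 1.5 0 0 -1; 0 0 0 1.5 0 0 -1' | sed -n '2p;4p';  python3 -m creep '0 0 0 .8 0 0 -1; 0 0 0 1.5 0 0 -1; 0 0 0 1.5 0 0 -1; 0 0 0 1.5 0 0 -1' | sed -n '2p;4p'
```

```text
tcp_pos: [0.5832, -0.0719, 0.0428]
contact_force: [-0.7, -0.5, -1.2]
tcp_pos: [0.5831, -0.0704, 0.0428]
contact_force: [-0.0, -0.3, -1.3]
```

```bash
python3 - <<'E'
from h import *
# where is the strip's tail relative to stick? force baseline
s=status.get_obs(); print(s['contact_force'],s['tcp_pos'],s['clock'])
E
```

```text
[-0.02833911 -0.25816524 -1.34520396] [ 0.58305453 -0.07036521  0.04282002] 19.425
```

```bash
python3 -m creep '0 0 0 .8 0 0 -1; 0 0 0 1.5 0 0 -1; 0 0 0 1.5 0 0 -1; 0 0 0 1.5 0 0 -1' | sed -n '2p;4p';  python3 -m creep '0 0 0 .8 0 0 -1; 0 0 0 1.5 0 0 -1; 0 0 0 1.5 0 0 -1; 0 0 0 1.5 0 0 -1' | sed -n '2p;4p'
```

```text
tcp_pos: [0.5829, -0.0689, 0.0428]
contact_force: [-0.4, 0.1, -1.0]
tcp_pos: [0.5829, -0.0674, 0.0428]
contact_force: [0.0, -1.4, -1.3]
```

```bash
python3 -m creep '0 0 0 .5 0 0 -1; 0 0 0 1 0 0 -1; 0 0 0 1 0 0 -1; 0 0 0 1 0 0 -1' | sed -n '2p;4p'
```

```text
tcp_pos: [0.5828, -0.0665, 0.0428]
contact_force: [0.2, -1.0, -1.3]
```

```bash
python3 -m creep '0 0 0 .5 0 0 -1; 0 0 0 1 0 0 -1; 0 0 0 1 0 0 -1; 0 0 0 1 0 0 -1' | sed -n '2p;4p'
```

```text
tcp_pos: [0.5828, -0.0654, 0.0428]
contact_force: [-0.2, 0.2, -1.6]
```

Just noise. Onward.

```bash
python3 -m creep '0 0 0 .8 0 0 -1; 0 0 0 1.5 0 0 -1; 0 0 0 1.5 0 0 -1; 0 0 0 1.5 0 0 -1' | sed -n '2p;4p';  python3 -m creep '0 0 0 .8 0 0 -1; 0 0 0 1.5 0 0 -1; 0 0 0 1.5 0 0 -1; 0 0 0 1.5 0 0 -1' | sed -n '2p;4p'
```

```text
tcp_pos: [0.5826, -0.0639, 0.0428]
contact_force: [0.3, 0.3, -1.7]
tcp_pos: [0.5825, -0.0624, 0.0428]
contact_force: [-0.8, -0.6, -0.2]
```

```bash
python3 - <<'E'
from h import *
d=[]
snap('top','top9'); snap('side','side9')
s=status.get_obs(); p=s['tcp_pos'][:2]-np.array([.577,.027]); print('box',p@[-.067,.998],p@[-.998,-.067],s['contact_force'])
E
```

```text
box -0.08957309297407309 0.00047210878626677527 [-0.09341589 -0.83819115 -1.18201519]
```

```bash
python3 -m creep '0 0 0 .8 0 0 -1; 0 0 0 1.5 0 0 -1; 0 0 0 1.5 0 0 -1; 0 0 0 1.5 0 0 -1' | sed -n '2p;4p';  python3 -m creep '0 0 0 .8 0 0 -1; 0 0 0 1.5 0 0 -1; 0 0 0 1.5 0 0 -1; 0 0 0 1.5 0 0 -1' | sed -n '2p;4p'
```

```text
tcp_pos: [0.5824, -0.0609, 0.0428]
contact_force: [-0.5, -0.5, -0.0]
tcp_pos: [0.5823, -0.0594, 0.0428]
contact_force: [0.1, -0.5, -1.4]
```

```bash
python3 -m creep '0 0 0 .8 0 0 -1; 0 0 0 1.5 0 0 -1; 0 0 0 1.5 0 0 -1; 0 0 0 1.5 0 0 -1' | sed -n '2p;4p';  python3 -m creep '0 0 0 .8 0 0 -1; 0 0 0 1.5 0 0 -1; 0 0 0 1.5 0 0 -1; 0 0 0 1.5 0 0 -1' | sed -n '2p;4p'
```

```text
tcp_pos: [0.5822, -0.0579, 0.0428]
contact_force: [-0.6, -0.4, 0.1]
tcp_pos: [0.5821, -0.0565, 0.0428]
contact_force: [-0.5, -0.8, -1.6]
```

```bash
python3 -m creep '0 0 0 .8 0 0 -1; 0 0 0 1.5 0 0 -1; 0 0 0 1.5 0 0 -1; 0 0 0 1.5 0 0 -1' | sed -n '2p;4p';  python3 -m creep '0 0 0 .8 0 0 -1; 0 0 0 1.5 0 0 -1; 0 0 0 1.5 0 0 -1; 0 0 0 1.5 0 0 -1' | sed -n '2p;4p'
```

```text
tcp_pos: [0.582, -0.0549, 0.0428]
contact_force: [0.1, -0.9, -0.5]
tcp_pos: [0.5819, -0.0535, 0.0428]
contact_force: [-0.1, -0.5, -1.5]
```

```bash
python3 -m creep '0 0 0 .8 0 0 -1; 0 0 0 1.5 0 0 -1; 0 0 0 1.5 0 0 -1; 0 0 0 1.5 0 0 -1' | sed -n '2p;4p';  python3 -m creep '0 0 0 .8 0 0 -1; 0 0 0 1.5 0 0 -1; 0 0 0 1.5 0 0 -1; 0 0 0 1.5 0 0 -1' | sed -n '2p;4p'
```

```text
tcp_pos: [0.5818, -0.0519, 0.0428]
contact_force: [-1.1, -0.7, -0.8]
tcp_pos: [0.5817, -0.0505, 0.0428]
contact_force: [-0.0, -0.7, -1.3]
```

```bash
python3 -m creep '0 0 0 .8 0 0 -1; 0 0 0 1.5 0 0 -1; 0 0 0 1.5 0 0 -1; 0 0 0 1.5 0 0 -1' | sed -n '2p;4p';  python3 -m creep '0 0 0 .8 0 0 -1; 0 0 0 1.5 0 0 -1; 0 0 0 1.5 0 0 -1; 0 0 0 1.5 0 0 -1' | sed -n '2p;4p'
```

```text
tcp_pos: [0.5816, -0.0489, 0.0428]
contact_force: [1.2, -0.1, -0.9]
tcp_pos: [0.5815, -0.0474, 0.0428]
contact_force: [0.1, -0.3, -1.3]
```

```bash
python3 - <<'E'
from h import *
snap('top','top10')
O=np.array([.577,.027]); f=np.array([-.067,.998])
s=status.get_obs(); p=s['tcp_pos'][:2]-O; print('tcp box x',p@f)
xs=np.arange(-40,60,4)
for n in('top8','top9','top10'):
    im=np.load(f'pics/{n}.npz')['im']
    out=[]
    for x in xs:
        q=O+f*x/1000; u,v=proj('top',[(q[0],q[1],.026)])[0].round().astype(int); out.append(f'{x}:'+','.join(map(str,im[v,u])))
    print(n,' '.join(out))
E
```

```text
tcp box x -0.07460134781428623
top8 -40:73,71,66 -36:70,69,63 -32:65,65,59 -28:95,94,89 -24:87,63,53 -20:65,41,22 -16:14,16,13 -12:46,43,50 -8:67,71,70 -4:55,61,60 0:21,25,27 4:45,31,31 8:59,37,30 12:57,29,23 16:59,38,21 20:57,32,21 24:59,38,29 28:61,38,19 32:61,40,31 36:61,38,25 40:55,27,4 44:62,42,22 48:60,38,27 52:57,44,32 56:47,49,50
top9 -40:65,66,62 -36:68,63,57 -32:66,68,62 -28:70,68,67 -24:74,73,61 -20:70,67,66 -16:72,70,66 -12:71,66,63 -8:72,70,66 -4:74,71,65 0:73,70,68 4:79,72,62 8:60,44,31 12:36,33,34 16:51,57,57 20:63,65,67 24:49,52,52 28:27,32,30 32:59,35,30 36:56,32,24 40:62,45,36 44:58,35,23 48:53,35,7 52:53,37,28 56:45,46,47
top10 -40:66,61,55 -36:67,66,61 -32:66,61,58 -28:61,61,56 -24:66,64,58 -20:72,68,62 -16:68,68,62 -12:66,64,58 -8:69,68,60 -4:71,68,61 0:73,70,64 4:72,69,65 8:72,71,66 12:73,71,69 16:71,70,60 20:70,68,66 24:27,27,26 28:46,43,46 32:61,62,57 36:60,61,60 40:48,48,48 44:18,20,10 48:56,33,16 52:51,36,33 56:39,44,42
```

```bash
python3 -m creep '0 0 0 .5 0 0 -1; 0 0 0 1 0 0 -1; 0 0 0 1 0 0 -1; 0 0 0 1 0 0 -1' | sed -n '2p;4p';  python3 -m creep '0 0 0 .5 0 0 -1; 0 0 0 1 0 0 -1; 0 0 0 1 0 0 -1; 0 0 0 1 0 0 -1' | sed -n '2p;4p'
```

```text
tcp_pos: [0.5814, -0.0465, 0.0428]
contact_force: [-0.5, 0.0, -1.3]
tcp_pos: [0.5814, -0.0455, 0.0428]
contact_force: [-0.3, 0.5, -0.8]
```

```bash
python3 -m creep '0 0 0 .5 0 0 -1; 0 0 0 1 0 0 -1; 0 0 0 1 0 0 -1; 0 0 0 1 0 0 -1' | sed -n '2p;4p';  python3 -m creep '0 0 0 .5 0 0 -1; 0 0 0 1 0 0 -1; 0 0 0 1 0 0 -1; 0 0 0 1 0 0 -1' | sed -n '2p;4p'
```

```text
tcp_pos: [0.5814, -0.0445, 0.0428]
contact_force: [-0.4, -0.5, -0.4]
tcp_pos: [0.5813, -0.0435, 0.0428]
contact_force: [0.3, -0.5, -1.2]
```

```bash
python3 -m creep '0 0 0 .5 0 0 -1; 0 0 0 1 0 0 -1; 0 0 0 1 0 0 -1; 0 0 0 1 0 0 -1' | sed -n '2p;4p';  python3 -m creep '0 0 0 .5 0 0 -1; 0 0 0 1 0 0 -1; 0 0 0 1 0 0 -1; 0 0 0 1 0 0 -1' | sed -n '2p;4p'
```

```text
tcp_pos: [0.5812, -0.0425, 0.0428]
contact_force: [0.7, -0.6, -0.5]
tcp_pos: [0.5811, -0.0422, 0.0429]
contact_force: [-0.0, -3.4, 0.2]
```

```bash
python3 -m creep '0 0 0 .2 0 0 -1; 0 0 0 .4 0 0 -1; 0 0 0 .4 0 0 -1; 0 0 0 .4 0 0 -1' | sed -n '2p;4p'
```

```text
tcp_pos: [0.5811, -0.0422, 0.0429]
contact_force: [-1.0, -4.0, 0.5]
```

The strip is home, with a steady 4 N and no advance. I'll back the stick straight out.

```bash
python3 -m creep '0 0 0 -3 0 0 -1; 0 0 0 -8 0 0 -1; 0 0 0 -20 0 0 -1; 0 0 0 -50 0 0 -1; 0 0 0 -90 0 0 -1; 0 0 0 -140 0 -20 -1; 0 0 0 -180 0 -50 -1; 0 0 0 -215 0 -80 -1; 0 0 0 -220 0 -85 -1; 0 0 0 -220 0 -85 -1' 70
python3 - <<'E'
from h import *
snap('top','top11')
O=np.array([.577,.027]); f=np.array([-.067,.998]); im=np.load('pics/top11.npz')['im']
for x in range(8,60,4):
    q=O+f*x/1000; u,v=proj('top',[(q[0],q[1],.026)])[0].round().astype(int); print(x,im[v,u],end=' ')
row((.53,-.372,.12),-89)
E
```

```text
clock: 32.33
tcp_pos: [0.5956, -0.2604, 0.1278]
orientation: [-2.146, -2.294, 0.001]
contact_force: [-0.2, 0.3, -1.8]
grip_width: 0.0151
gripper_force: 71.4
8 [113 111 110] 12 [108 110 109] 16 [116 117 117] 20 [109 113 114] 24 [60 35 25] 28 [30 19 12] 32 [23 20 26] 36 [57 62 61] 40 [53 54 56] 44 [54 55 54] 48 [ 7 17  6] 52 [53 40 34] 56 [49 50 51] (0.53, -0.372, 0.12) -89 -> [-2.000e-03  1.000e-03  1.621e+00] [-108.2  -72.9    7.1]
```

```bash
python3 -m creep '0 0 .18 -12 -8 0 -1; 0 0 .36 -24 -16 0 -1; 0 0 .54 -36 -24 0 -1; 0 0 .72 -48 -32 0 -1; 0 0 .9 -60 -40 0 -1; 0 0 1.08 -72 -48 0 -1; 0 0 1.26 -84 -56 0 -1; 0 0 1.44 -96 -64 0 -1; 0 0 1.62 -108 -73 0 -1; 0 0 1.62 -108 -73 0 -1' 70
python3 - <<'E'
from h import *
row((.53,-.372,.0255),-89)
E
```

```text
clock: 33.62
tcp_pos: [0.5294, -0.3721, 0.1268]
orientation: [3.141, 0.03, -0.005]
contact_force: [-0.5, 0.6, -1.1]
grip_width: 0.0148
gripper_force: 71.4
(0.53, -0.372, 0.0255) -89 -> [0.    0.003 0.002] [  0.9  -0.2 101.3]
```

```bash
python3 -m creep '0 .003 0 0 0 50 -1; 0 .003 0 0 0 85 -1; 0 .003 0 0 0 95 -1; 0 .003 0 0 0 99 -1; 0 .003 0 0 0 99 -1; 0 .003 0 0 0 99 -1' 70
```

```text
clock: 34.38
tcp_pos: [0.5309, -0.3738, 0.0305]
orientation: [3.139, 0.029, 0.007]
contact_force: [-0.5, 0.3, -1.0]
grip_width: 0.0147
gripper_force: 71.4
```

```bash
python3 -m creep '0 0 0 0 0 2 -1; 0 0 0 0 0 4 -1; 0 0 0 0 0 4 -1; 0 0 0 0 0 4 -1' 70 | sed -n '2p;4p'; python3 -m creep '0 0 0 0 0 1 -1; 0 0 0 0 0 1 -1; 0 0 0 0 0 1 -1' | sed -n '2p;4p'
```

```text
tcp_pos: [0.5303, -0.3734, 0.0253]
contact_force: [1.1, 0.3, -0.5]
tcp_pos: [0.5303, -0.3735, 0.0252]
contact_force: [-1.7, 2.8, 7.6]
```

Now touching the mat (7.6 N). Release and rise.

```bash
python3 -m creep '0 0 0 0 0 0 0; 0 0 0 0 0 0 0; 0 0 0 0 0 0 .3; 0 0 0 0 0 0 .3; 0 0 0 0 0 0 .3; 0 0 0 0 0 -30 .3; 0 0 0 0 0 -80 .3; 0 0 0 0 0 -140 .3; 0 0 0 0 0 -180 .3; 0 0 0 0 0 -180 .3'
python3 - <<'E'
from h import *
im,_=snap('top','top12'); im=im[:,:,::-1]; s,_=snap('side','side12'); s=s[:,:,::-1]
a=cv2.resize(s[125:275,280:420],None,fx=2.8,fy=2.8); b=cv2.resize(im[165:275,225:440],None,fx=1.8,fy=1.8)
c=np.zeros((420,790,3),np.uint8); c[:a.shape[0],:a.shape[1]]=a; c[:b.shape[0],400:400+b.shape[1]]=b; cv2.imwrite('pics/c12.png',c)
E
```

```text
clock: 36.5
tcp_pos: [0.531, -0.3748, 0.2079]
orientation: [3.137, 0.027, 0.012]
contact_force: [-0.2, 0.0, -0.9]
grip_width: 0.0554
gripper_force: 0.0
```

View pics/c12.png

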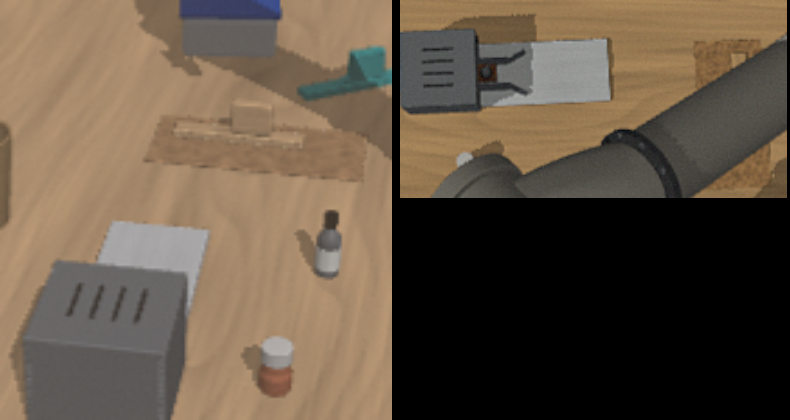

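The stick stands handle up on its mat at left crop (250,120), and the gripper is clear of it. The strip's tail is in the channel at right crop (487,72), and the bystanders have not moved. Handing in.

```bash
python3 -c "from bench import r; print(r.hand_in())"
```

```text
the job is handed in; nothing more can be done
None
```

The job is handed in: the strip is pushed home against the hidden stop (steady 4 N, below the roughly 10 N at which the stop gives way), the push stick stands released on its mat, and the clock read 36.5 s of the 72 s allowed; no verdict was returned.

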